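# Sterilise the tiffin: dock it and throw the guarded switch

### The job

Lift the closed steel tiffin out of the drainer bay and stand it, upright and centred, on the floor of the ultraviolet steriliser between its two upright plates; it goes in only with its long side along the plates and can be let go there only when held by its two short ends, so put it down on a clear bit of the ledge and take it again that way, never dropping or tipping it. Then lift the switch's clear guard, throw the toggle beneath fully over to its far stop, and lower the guard gently until it is fully shut, without slamming it. Leave the tumbler, the bowl and the spice carousel as they are.

Things in the scene. Friction and masses are not known exactly. Their poses are not given: they have to be found in the camera images.
- tiffin: closed rectangular stainless steel lunch box, 68 mm long (its x) by 52 mm wide (its y) by 60 mm tall, flat lid, rounded edges, 150 to 310 g. Origin: centre of its underside; z up. Starts in the drainer.
- drainer: fixed white dish drainer bay; origin: centre of its underside. Floor 110 (x) x 112 (y) mm, 12 thick. Two end walls at its +y and -y, 76 mm apart inside, 80 long in x, top 90 above the ledge; its x sides are open above 10 mm lips (62 apart). The tiffin's long side lies along the drainer's y, ends 4 mm from the walls, so it is taken there across its 52 mm width, fingers on the +x and -x sides.
- dock: fixed ultraviolet steriliser; origin: centre of its underside. Aluminium base 120 (x) x 112 (y) x 15 mm thick, two upright plates at its +y and -y, 61 mm apart inside, 16 thick, 66 long in x, top 90 mm above the ledge; open at both x ends. The tiffin stands between them, long side along the dock's x (either way round), 4.5 mm clear each side.
- dock_floor (a point): centre of the steriliser's floor, 15 mm above the ledge, axes as the dock's: the tiffin's origin belongs here.
- switch_box: grey switch box, fixed, 110 x 110 x 40 mm tall. Origin: centre of its underside on the ledge. It carries the guard (hinge along its x near its +y edge, knob on its -y side) and the toggle standing at the centre of its top.
- guard (a joint): angle of the clear plastic hood over the toggle (90 x 90 mm, 47 tall, no back wall, 80 g): 0 shut, 1.9 fully open, leaning back beyond upright towards the box's +y. The hinge is stiff with friction: the guard stays where it is left and takes about 0.5 to 1.5 N at the knob to move.
- guard_hinge (a point): middle of the guard's hinge axis, 45 mm to the box's +y from its centre, 40 mm above the ledge; the axis runs along the box's x.
- guard_knob (a point): centre of the guard's knob: a grey roller, 18 mm diameter, 22 mm long along the box's x, on an 8 mm wide stem that holds it 34 mm out from the hood's front. Pinched across its two flat ends it turns between the fingers as the guard swings. Guard shut: it lies 124 mm to the box's -y of the hinge and 33 mm above it. Moves with the guard.
- toggle (a joint): angle of the steel toggle: 0 off, leaning 0.45 rad to the box's -x; 0.9 on, at its far stop leaning 0.45 rad to the box's +x. It stays where it is left; about 1 N at its tip moves it.
- toggle_tip (a point): top end of the toggle, a 34 mm long, 16 mm (along the box's y) by 9 mm steel paddle pivoted at the centre of the box's top (40 mm above the ledge).
- tumbler: green glass tumbler, 70 mm diameter, 100 mm tall, standing loose; origin: centre of its underside. Leave alone.
- katori: small open steel bowl, 90 mm diameter, 40 mm tall, standing loose; origin: centre of its underside. Leave alone.
- carousel_base: fixed foot of the rotating spice carousel, which is 136 mm in diameter and 146 mm tall with a knob on top; origin: centre of its underside. Leave alone.
- carousel_rim (a point): a point on the rim of the carousel's turning tray, 66 mm from its axis and 23 mm above the ledge.
There are look-alikes about, which are no part of the job. Leave any brown, red or yellow look-alike of the tiffin alone.

How it is judged:
By the outcome, as a careful person would: the job done as asked, in the order asked, and still so for the second after the job is handed in, with the robot touching nothing.
It also fails if it takes over 72 s, if anything falls off the work surface, if the arm or the gripper's body presses on something with over 40 N, if the wrist force passes 120 N, or if a joint passes its speed limit or range.

### The arm

A 7-joint arm with a two-finger parallel gripper is mounted at the origin on the work surface. World frame = base frame: x ahead of the robot, y to its left, z up, the work surface at z = 0. Lengths are in mm, angles in rad, forces in N, time in s.
With the tool pointing down it reaches from about 350 to 900 mm from the base axis. Payload 7.2 kg.
Tool frame: the origin (TCP) lies at the very end of the fingers, on their centre line; the grasp point (between the pads) lies robot.tcp_to_grasp behind it (robot.tcp_to_grasp is the distance from the TCP to the grasp point, in mm); x points along the fingers, z is the direction in which the jaws open and shut, and the axes are right-handed (so a half turn about x gives the same grasp; the last joint's range is limited). The gripper opens to 88 mm and grips with 3 to 60 N. Pads are 20 mm wide; open, the fingers measure 115 mm over their backs; the gripper's body (75 mm by 178 mm) begins 61 mm behind the grasp point.
Start: joints at [1.179, 0.411, -0.013, 1.596, 0.006, 1.134, -0.082], TCP at [198.845, -592.528, 222.653] pointing down, gripper open.
Joint ranges: [-2.95, 2.95], [-0.29, 1.99], [-1.47, 1.44], [0.14, 2.54], [-1.03, 4.17], [0.13, 1.85], [-2.86, 2.86]. Speed limits (rad/s): [2.39, 2.39, 3.01, 3.01, 3.14, 3.14, 3.14].

### API

Orientations are given as a unit quaternion [w, x, y, z].
In Python, from cell import robot gives the robot as it stands. Calls block until the motion is done:
- robot.reach(position, orientation): joint-space move of the TCP to a pose.
- robot.move_straight(position, rot=None, speed=150, until_force=None): straight line of the TCP; rot=None keeps the orientation; speed is the mean speed in mm/s. With until_force (N) it stops when the force on the tool has changed by that much, and returns True; else False.
- robot.goto_joints(angles): joint-space move.
- robot.grip(opening): finger opening in mm; the grip force is fixed at half the most; returns when the fingers have stopped.
- robot.sleep(seconds).
- robot.ik(position, orientation): joint angles nearest the present ones, or None.
- robot.observe(): the state.
- robot.grab_frame(name): name is "scene" or "top" or "wrist"; returns the picture (400x640x3 uint8, blue, green, red); there is no depth.
- robot.camera_model(name): a dict with "K" (3x3 intrinsics, pixels), "camera_from_world" (4x4, takes a point from world to camera coordinates); the wrist camera has in their place "hand_eye" (4x4, takes a point from camera to tool coordinates, whose origin is the TCP and whose axes are the tool frame's). Camera axes: x right, y up, looking along -z (the intrinsics and any distortion apply to the point x, -y, -z); pixel columns grow to the right and rows downward; lengths in mm; the calibration is good to about 2 mm. A picture is of the moment at which its call begins: read the wrist's pose just before it. camera_model takes no time and is no camera call.
A pose or a line that the arm cannot do raises robot.Unreachable and nothing moves.
- robot.job_done(): hands the job in, once; it reports no verdict.
The state is a dict: "time_s": time; "joint_positions": joint angles; "joint_velocities": joint speeds; "joint_torque": joint torques, N m; "ee_pos": TCP position; "tool_rot": TCP orientation; "ft_force": force on the tool from outside, world axes, zero at the start; "moment": the same for the moment, N m; "grip_width": finger opening in mm.
Only numpy, scipy, OpenCV 4.12 (cv2) and the standard library are available. Lean on these libraries where they do the work, as an engineer would, in place of code of your own. Each camera call takes 0.05 s, during which the arm holds its last target. There are 200 camera calls.

## Working session

There is one attempt and no reset: what is moved stays moved. The work goes in short steps, each a Python script; the robot and the scene stay as the last script left them, time stands still between calls to the robot, and variables do not carry over. Pictures are saved under pics/ and viewed, about 8 in all and at most 12, crops included, and the job is handed in when it is done.

```bash
ls; mkdir -p pics
python3 - <<'E'
from cell import robot
import cv2,numpy as np
print(robot.observe(), robot.tcp_to_grasp)
for n in("scene","top"):
    cv2.imwrite(f"pics/{n}0.png",robot.grab_frame(n))
for n in("scene","top","wrist"):
    m=robot.camera_model(n)
    print(n,{k:np.round(v,4).tolist() if not isinstance(v,str) else v for k,v in m.items()})
E
```

```text
pics
{'time_s': 0.0, 'joint_positions': array([ 1.1788056 ,  0.4118748 , -0.012733  ,  1.59703889,  0.00560778,
        1.1343147 , -0.08219547]), 'joint_velocities': array([ 6.49639476e-04, -8.75551828e-04,  1.71009798e-03, -1.63569069e-03,
       -7.38549303e-04, -1.92506026e-05, -1.36976099e-03]), 'joint_torque': array([-2.58621736e-05, -5.87940323e+01,  6.41975440e-01, -2.91067815e+01,
       -5.36688894e-02,  1.82894839e-02,  1.33878925e-04]), 'ee_pos': array([ 198.65781073, -592.04840592,  221.82673108]), 'tool_rot': array([ 0.57358547,  0.41314949,  0.57454812, -0.41255506]), 'ft_force': array([-0.65174831,  0.22364564,  0.29744664]), 'moment': array([ 0.02877386,  0.05994072, -0.00355097]), 'grip_width': 87.97387911130531} 18.700000000000003
scene {'K': [[453.1727, 0.0, 320.0342], [0.0, 453.1727, 205.2707], [0.0, 0.0, 1.0]], 'camera_from_world': [[0.8966, 0.4428, -0.0107, -475.9888], [-0.3631, 0.7487, 0.5546, 160.2174], [0.2536, -0.4933, 0.8321, -1418.5975], [0.0, 0.0, 0.0, 1.0]]}
top {'K': [[373.2526, 0.0, 314.7795], [0.0, 373.2526, 208.3777], [0.0, 0.0, 1.0]], 'camera_from_world': [[0.0109, -0.9999, 0.0016, -5.9813], [0.9882, 0.0111, 0.1531, -570.8669], [-0.1531, -0.0001, 0.9882, -1038.1129], [0.0, 0.0, 0.0, 1.0]]}
wrist {'K': [[331.5408, 0.0, 321.0448], [0.0, 331.5408, 200.8099], [0.0, 0.0, 1.0]], 'hand_eye': [[-0.0006, 0.3033, -0.9529, -161.2411], [-0.0005, 0.9529, 0.3033, 83.737], [1.0, 0.0007, -0.0004, -0.8967], [0.0, 0.0, 0.0, 1.0]]}
```

View pics/top0.png

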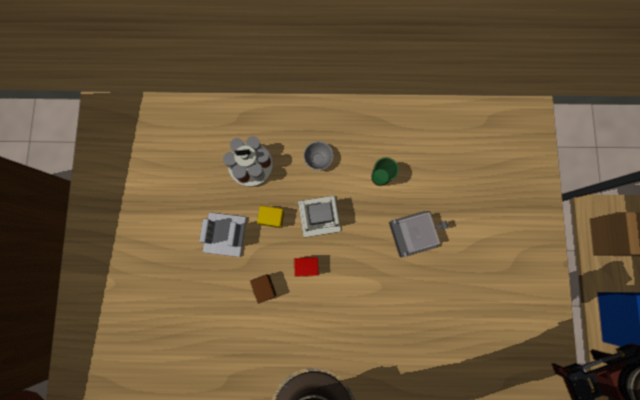

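View pics/scene0.png

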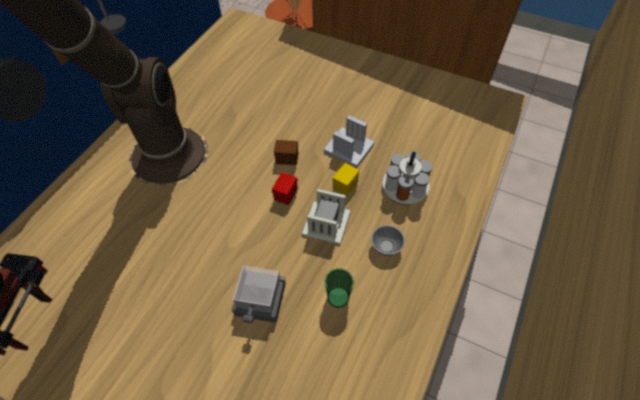

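```bash
cat > h.py <<'E'
from cell import robot
import cv2,numpy as np
from scipy.spatial.transform import Rotation as Rn
def rot(q): return Rn.from_quat([q[1],q[2],q[3],q[0]]).as_matrix()
def quat(M):
    q=Rn.from_matrix(M).as_quat(); return np.array([q[3],q[0],q[1],q[2]])
def down(a):  # tool down, jaw axis at world yaw a
    c,s=np.cos(a),np.sin(a); return np.array([[0,-s,c],[0,c,s],[-1,0,0]],float)
def cam(name,obs=None):
    m=robot.camera_model(name)
    if name!="wrist": return np.array(m["K"]),np.linalg.inv(np.array(m["camera_from_world"]))
    T=np.eye(4);T[:3,:3]=rot(obs["tool_rot"]);T[:3,3]=obs["ee_pos"]
    return np.array(m["K"]),T@np.array(m["hand_eye"])
def plane(K,T,uv,z):
    uv=np.atleast_2d(np.array(uv,float)); d=np.c_[(uv[:,0]-K[0,2])/K[0,0],-(uv[:,1]-K[1,2])/K[1,1],-np.ones(len(uv))]@T[:3,:3].T
    return (T[:3,3]+d*((z-T[2,3])/d[:,2])[:,None])[:,:2]
def proj(K,T,P):
    P=np.atleast_2d(np.array(P,float)); c=(P-T[:3,3])@T[:3,:3]
    return np.c_[K[0,0]*c[:,0]/-c[:,2]+K[0,2],K[1,1]*-c[:,1]/-c[:,2]+K[1,2]]
def snap(name):
    o=robot.observe(); im=robot.grab_frame(name); np.savez(f"pics/{name}_last.npz",p=o["ee_pos"],q=o["tool_rot"]); return o,im
E
python3 - <<'E'
from h import *
im=cv2.imread("pics/top0.png"); K,T=cam("top")
pts=dict(tiffin=((320,213),72),drainer=((320,215),10),dock=((224,235),15),box=((415,233),60),knob=((447,225),73),tumbler=((384,175),20),katori=((319,158),20),car=((250,168),30),yellow=((270,216),30),red=((306,267),50),brown=((263,288),50))
for k,(uv,z) in pts.items(): print(k,plane(K,T,uv,z).round())
c=cv2.resize(im[125:310,190:460],None,fx=2.96,fy=2.96,interpolation=cv2.INTER_CUBIC); cv2.imwrite("pics/topc.png",c)
print(robot.camera_model("wrist").keys())
# candidate look pose reach
for p,a in(((480,60,330),0),((470,-10,330),np.pi/2),((470,-240,330),0),((420,240,330),0)):
    for da in(0,np.pi): print(p,a+da,robot.ik(p,quat(down(a+da))))
E
```

```text
tiffin [[554. -15.]]
drainer [[556. -15.]]
dock [[493. 267.]]
box [[ 501. -284.]]
knob [[ 523. -371.]]
tumbler [[ 678. -207.]]
katori [[729. -11.]]
car [[693. 195.]]
yellow [[549. 131.]]
red [[403.  23.]]
brown [[344. 142.]]
dict_keys(['K', 'hand_eye'])
(480, 60, 330) 0 [ 0.53422486  0.1720237  -0.85610179  1.72398687  0.13434244  1.3065178
 -0.34979884]
(480, 60, 330) 3.141592653589793 [ 0.80089222  0.27881099 -1.22872074  1.71304361  0.26951093  1.34110265
  2.66359019]
(470, -10, 330) 1.5707963267948966 [ 0.74164092  0.14947029 -0.90819446  1.74954451  0.12209282  1.30159304
  1.37706516]
(470, -10, 330) 4.71238898038469 [ 0.49235096  0.1080243  -0.61991373  1.76140236  0.06518492  1.29271251
 -1.71351499]
(470, -240, 330) 0 [ 0.76839906  0.20298209 -0.46034447  1.64846487  0.09277998  1.31185385
  0.29243788]
(470, -240, 330) 3.141592653589793 [ 3.88604536e-01  1.68804573e-01 -9.60875325e-03  1.67244539e+00
  1.67517457e-03  1.30035070e+00 -2.76290784e+00]
(420, 240, 330) 0 [ 0.2849109   0.21539987 -1.04494443  1.71763113  0.1920546   1.3190888
 -0.79821683]
(420, 240, 330) 3.141592653589793 [ 0.4061011   0.27881099 -1.22872074  1.71304361  0.26951093  1.34110265
  2.26879907]
```

View pics/topc.png

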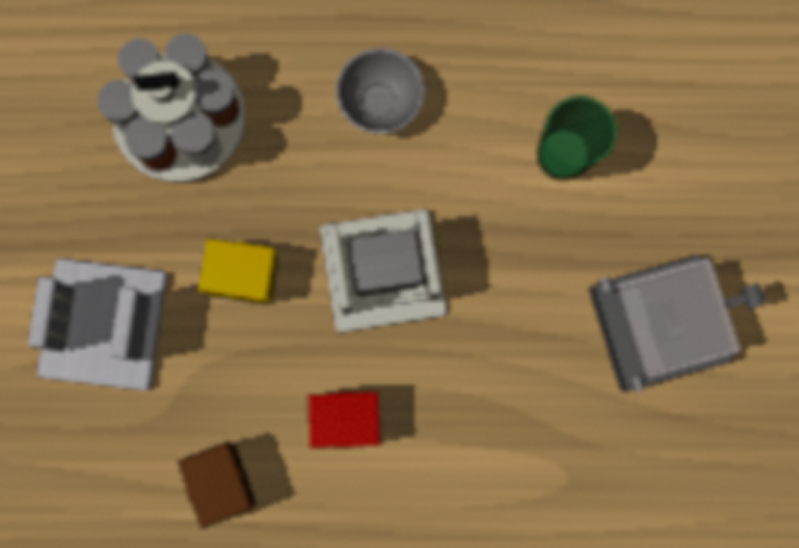

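```bash
cat > look.py <<'E'
from h import *
out=[]
for n,p,a in(("box",(490,-253,260),0.276),("dock",(499,331,260),-0.108),("dr",(546,49,260),0.135)):
    robot.reach(p,quat(down(a)))
    o,im=snap("wrist"); cv2.imwrite(f"pics/w_{n}.png",im); np.savez(f"pics/w_{n}.npz",ee_pos=o["ee_pos"],tool_rot=o["tool_rot"])
    print(n,o["time_s"],o["ee_pos"].round(1),o["joint_positions"].round(2))
    out.append(im[60:400,120:520])
cv2.imwrite("pics/w3.png",np.vstack([np.hstack(out[:2]),np.hstack([out[2],out[2]*0])])[:600])
E
python3 look.py
```

```text
box 1.75 [ 489.3 -254.6  259.7] [ 0.79  0.3  -0.5   1.7   0.16  1.18  0.52]
dock 3.9 [499.8 329.9 259.9] [-0.06  0.47 -0.86  1.57  0.37  1.27 -1.08]
dr 5.05 [546.   50.2 260.3] [ 0.53  0.39 -0.92  1.69  0.33  1.23 -0.34]
```

View pics/w3.png

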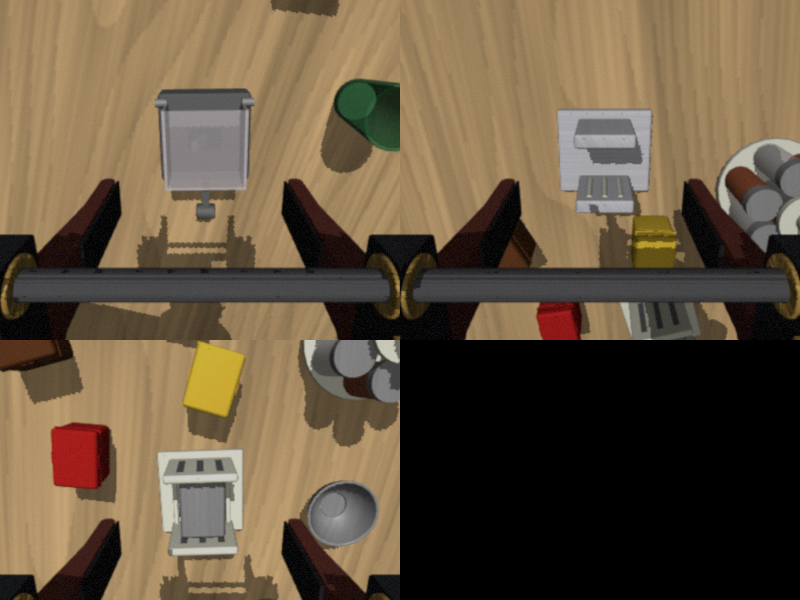

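```bash
cat > meas.py <<'E'
from h import *
tiles=[]
def ld(n):
    im=cv2.imread(f"pics/w_{n}.png"); z=np.load(f"pics/w_{n}.npz"); return im,*cam("wrist",z)
def base(n,x0,x1,y0,y1,z,L):
    im,K,T=ld(n); S=cv2.cvtColor(cv2.GaussianBlur(im,(3,3),0),cv2.COLOR_BGR2HSV)
    m=(S[...,1]<70)&(S[...,2]>90); mm=np.zeros_like(m); mm[y0:y1,x0:x1]=m[y0:y1,x0:x1]
    _,lab,st,_=cv2.connectedComponentsWithStats(mm.astype(np.uint8)); k=1+np.argmax(st[1:,4]); mm=lab==k
    x,y,w,h,_=st[k]; rows=np.arange(y+6,y+int(h*.6)); cols=np.arange(x+8,x+w-8)
    l=np.array([(np.where(mm[r])[0][0]-.5,r) for r in rows]); r_=np.array([(np.where(mm[r])[0][-1]+.5,r) for r in rows]); t=np.array([(c,np.where(mm[:,c])[0][0]-.5) for c in cols])
    W=[plane(K,T,p,z) for p in(l,r_,t)]
    F=[cv2.fitLine(w_.astype(np.float32),cv2.DIST_HUBER,0,.01,.01).ravel() for w_ in W]
    ang=[np.arctan2(f[1],f[0]) for f in F]
    a=[(b+np.pi/2)%np.pi-np.pi/2 for b in(ang[0]-np.pi/2,ang[1]-np.pi/2,ang[2])]
    yaw=np.median(a); X=np.array([np.cos(yaw),np.sin(yaw)]);Y=np.array([-X[1],X[0]])
    xl,xr,yt=np.median(W[0]@X),np.median(W[1]@X),np.median(W[2]@Y)
    c=X*(xl+xr)/2+Y*(yt-56); print(n,"yaws",np.round(a,3),"width",round(xr-xl,1),"want",L,"centre",c.round(1))
    return im,K,T,c,yaw
def tile(im,K,T,pts,x0,y0,w=110,h=140,f=2.4):
    t=cv2.resize(im[y0:y0+h,x0:x0+w],None,fx=f*1.0,fy=f,interpolation=cv2.INTER_CUBIC)
    for p in pts:
        u=(proj(K,T,p)[0]-[x0,y0]+.5)*f
        cv2.circle(t,tuple(int(v) for v in u),2,(0,255,0),-1)
    tiles.append(t)
def box3(c,yaw,lx,ly,z): 
    X=np.array([np.cos(yaw),np.sin(yaw)]);Y=np.array([-X[1],X[0]])
    return [np.r_[c+X*sx*lx/2+Y*sy*ly/2,z] for sx in(-1,1) for sy in(-1,1)]
im,K,T,c,y=base("dock",260,390,160,290,15,120)
tile(im,K,T,box3(c,y,120,112,15)+box3(c,y,66,61,90)+box3(c,y,66,93,90),270,160)
im,K,T,c,y=base("dr",265,375,150,290,12,110)
tile(im,K,T,box3(c,y,110,112,12)+box3(c,y,80,76,90)+box3(c,y,52,68,72),265,160)
im,K,T=ld("box")
P=plane(K,T,[(280,161),(371,161)],44); kn=plane(K,T,[(325.5,271)],75)[0]; h=P.mean(0); v=h-kn; yaw=np.arctan2(-v[0],v[1]); print("hinge",h,"knob",kn,"dist",np.linalg.norm(v),"yaw",yaw,np.arctan2(*(P[1]-P[0])[::-1]),np.linalg.norm(P[1]-P[0]))
Y=np.array([-np.sin(yaw),np.cos(yaw)]); c=h-45*Y; print("box",c)
tile(im,K,T,box3(c,yaw,110,110,40)+box3(c,yaw,90,90,87)+[np.r_[h,44],np.r_[kn,75]],270,145)
cv2.imwrite("pics/fit.png",np.hstack(tiles))
E
python3 meas.py
```

```text
dock yaws [-0.11  -0.106 -0.11 ] width 119.8 want 120 centre [496.9 271.2]
dr yaws [0.17  0.173 0.171] width 109.1 want 110 centre [553.7  -9.5]
hinge [ 490.46502894 -241.31576843] knob [ 524.13686652 -361.3542596 ] dist 124.67169690054465 yaw 0.27348033088268775 0.2724820303940162 104.59103667641786
box [ 502.61881147 -284.64342207]
```

View pics/fit.png

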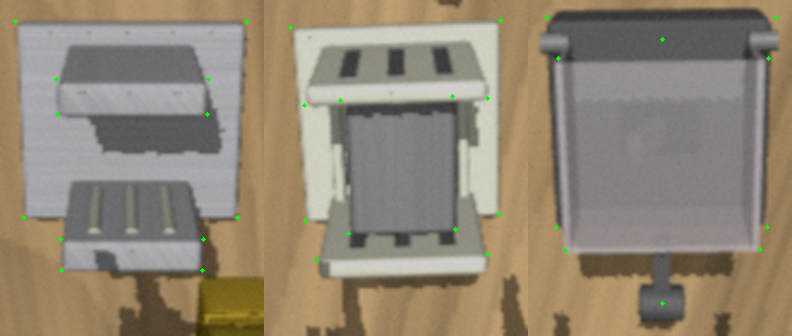

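Run:
```python
from h import *
D=np.array([553.7,-9.5]); q=quat(down(0.155))
robot.reach([*D,110],q); robot.move_straight([*D,31.5],speed=120)
w=robot.grip(45); o=robot.observe(); print("grip",o["grip_width"],o["time_s"],o["ee_pos"].round(1),o["ft_force"].round(1))
robot.move_straight([*D,40],speed=40); robot.move_straight([*D,150],speed=150); o=robot.observe(); print(o["grip_width"],o["ft_force"].round(1),o["ee_pos"].round(1))
S=[420,-130]; robot.reach([*S,100],quat(down(1.1)))
robot.move_straight([*S,25],speed=120); print("j",robot.observe()["joint_positions"].round(2))
print("contact",robot.move_straight([*S,15],speed=15,until_force=5))
o=robot.observe(); print(o["ee_pos"].round(1),o["ft_force"].round(1),o["time_s"],o["grip_width"])
```

```text
grip 51.76294929582664 7.2333 [554.   -9.5  31.7] [ 1.2 -0.3  3. ]
52.12846035826885 [ 0.2 -0.8 -1.9] [553.1  -9.8 149.2]
j [ 0.94  0.6  -0.95  2.16  0.74  0.74  0.6 ]
contact True
[ 420.3 -130.3   19.5] [-1.4 -0.2  4.8] 10.7 51.80754745781117
```

Run:
```python
from h import *
S=[420,-130]; robot.grip(88); o=robot.observe();p=o["ee_pos"]
robot.move_straight([p[0],p[1],95],speed=130)
robot.reach([*S,95],quat(down(1.1-np.pi/2))); o,im=snap("wrist"); cv2.imwrite("pics/w_re.png",im)
robot.move_straight([*S,22],speed=130)
robot.move_straight([*S,19.8],speed=20)
robot.grip(60); o=robot.observe(); print(o["grip_width"],o["ee_pos"].round(1),o["ft_force"].round(1),o["time_s"])
robot.move_straight([*S,30],speed=40); robot.move_straight([*S,150],speed=150)
D=np.array([496.9,271.2]); robot.reach([*D,150],quat(down(-0.108)))
o,im=snap("wrist"); cv2.imwrite("pics/w_d2.png",im); np.savez("pics/w_d2.npz",ee_pos=o["ee_pos"],tool_rot=o["tool_rot"])
print(o["grip_width"],o["ee_pos"].round(1),o["ft_force"].round(1),o["joint_positions"].round(2),o["time_s"])
```

```text
68.04107551897916 [ 420.4 -130.2   20. ] [ 1.5 -0.4  3. ] 14.8333
67.50971112720332 [497.5 269.4 149.6] [-0.1 -0.4 -1.6] [ 0.08  0.55 -0.91  1.78  0.49  1.06 -1.12] 17.7
```

View pics/w_d2.png

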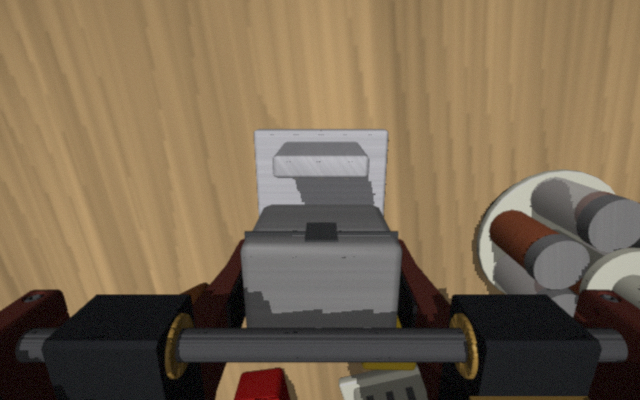

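Run:
```python
from h import *
o=robot.observe(); print(o["ee_pos"].round(1),o["time_s"])
z=np.load("pics/w_d2.npz"); im=cv2.imread("pics/w_d2.png"); K,T=cam("wrist",z)
yaw=-0.108; X=np.array([np.cos(yaw),np.sin(yaw)]);Y=np.array([-X[1],X[0]])
c=np.array([496.9,271.2])
# column profile gradients at several columns
g=cv2.cvtColor(im,cv2.COLOR_BGR2GRAY).astype(float)
S=cv2.cvtColor(im,cv2.COLOR_BGR2HSV)[...,1].astype(float)
ys=[];yi=[]
for x in range(280,364,6):
    e=118+np.argmin(np.diff(S[118:142,x])); ys.append((x,e+.5))
    i=168+np.argmin(np.diff(g[168:190,x])); yi.append((x,i+.5))
print("outer edge z15",np.median((plane(K,T,ys,15)-c)@Y),"want 56;  inner edge plate z90",np.median((plane(K,T,yi,90)-c)@Y),"want 30.5")
l=[(244+np.argmin(np.diff(S[y,244:268]))+.5,y) for y in range(140,190,6)]; r=[(376+np.argmax(np.diff(S[y,376:400]))+.5,y) for y in range(140,190,6)]
print("x",np.median((plane(K,T,l,15)-c)@X),np.median((plane(K,T,r,15)-c)@X))
# top camera check of dock base far(+x) edge & left etc
im=cv2.imread("pics/top0.png"); K,T=cam("top")
S=cv2.cvtColor(im,cv2.COLOR_BGR2HSV)[...,1]; pc=(plane(K,T,proj(K,T,[*(c),15]),15))
m=np.zeros(S.shape,np.uint8); m[205:262,195:250]=(S[205:262,195:250]<70)
_,lab,st,_=cv2.connectedComponentsWithStats(m);k=1+np.argmax(st[1:,4]);v,u=np.where(lab==k)
W=(plane(K,T,np.c_[u,v],15)-c); print("top x ext",np.percentile(W@X,[.3,99.7]),"y ext",np.percentile(W@Y,[.3,99.7]))
```

```text
[497.6 269.3 149.8] 17.75
outer edge z15 54.85745411034844 want 56;  inner edge plate z90 30.486685485903045 want 30.5
x -59.281607570371996 59.315931676099915
top x ext [-60.12353016  60.00983232] y ext [-61.52046491  65.71887474]
```

Run:
```python
from h import *
D=np.array([496.9,271.0])
def st(): 
    o=robot.observe(); R=rot(o["tool_rot"]); print(o["ee_pos"].round(2),"yaw",np.arctan2(R[1,2],R[0,2]).round(4),"xaxis",R[:,0].round(3),o["ft_force"].round(1),o["time_s"]); return o
robot.sleep(.3); o=st()
C=D.copy()
for z in(150,122,112):
    robot.move_straight([*C,z],speed=60); robot.sleep(.15); o=st(); C+=np.clip(D-o["ee_pos"][:2],-2,2)
```

```text
[497.18 270.62 150.11] yaw -0.109 xaxis [ 0. -0. -1.] [-0.2  0.3 -1.2] 18.05
[496.86 271.07 150.  ] yaw -0.1078 xaxis [-0.  0. -1.] [-0.9 -0.4 -1.2] 18.45
[497.1  271.16 122.33] yaw -0.1079 xaxis [ 0.  0. -1.] [ 0.1  0.1 -1.3] 19.2167
[496.74 270.85 112.04] yaw -0.1079 xaxis [ 0.  0. -1.] [-0.   0.7 -0.8] 19.6833
```

Run:
```python
from h import *
D=[496.9,271.0]
a=robot.move_straight([*D,39],speed=70,until_force=10); o=robot.observe(); print(a,o["ee_pos"].round(1),o["ft_force"].round(1))
if not a:
    a=robot.move_straight([*D,31],speed=15,until_force=5); o=robot.observe(); print(a,o["ee_pos"].round(1),o["ft_force"].round(1),o["time_s"])
    if a and o["ee_pos"][2]<37:
        robot.grip(88); p=robot.observe()["ee_pos"]; robot.move_straight([p[0],p[1],180],speed=150)
        R=down(-0.108); t=np.array([*D,230])+65*R[:,1]-[0,0,0]; robot.reach(t,quat(R)); o,im=snap("wrist"); cv2.imwrite("pics/w_placed.png",im); np.savez("pics/w_placed.npz",ee_pos=o["ee_pos"],tool_rot=o["tool_rot"]); print(o["time_s"])
        K,T=cam("wrist",o); yaw=-.108;X=np.array([np.cos(yaw),np.sin(yaw)]);Y=np.array([-X[1],X[0]])
        t=im.copy()
        for sx in(-1,1):
            for sy in(-1,1):
                u=proj(K,T,[*(np.array(D)+sx*34*X+sy*26*Y),75])[0]; cv2.circle(t,(int(u[0]+.5),int(u[1]+.5)),1,(0,255,0),-1); print(u)
        cv2.imwrite("pics/placed.png",cv2.resize(t[130:330,210:430],None,fx=2.5,fy=2.5,interpolation=cv2.INTER_CUBIC))
```

```text
False [497.2 271.2  39.5] [-1.  -0.4 -1.3]
True [497.2 271.1  35. ] [-0.2 -0.6  4.4] 21.25
23.325
[290.24235722 268.28581672]
[288.87520439 222.91203962]
[353.87704516 268.39022832]
[355.4803378  223.01809892]
```

View pics/placed.png

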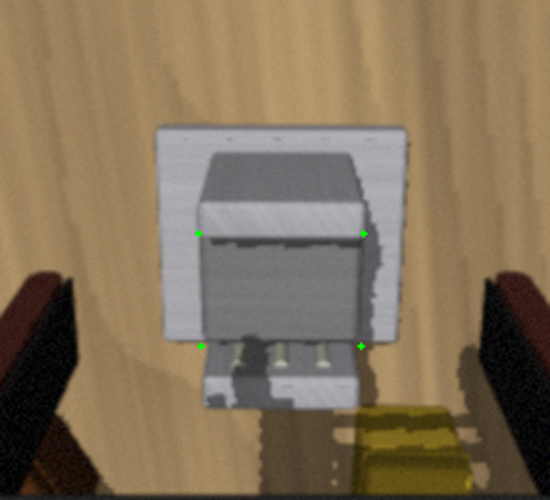

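```bash
cat > g.py <<'E'
from h import *
yaw=0.2735; X=np.array([np.cos(yaw),np.sin(yaw),0]);Y=np.array([-np.sin(yaw),np.cos(yaw),0]);Z=np.array([0,0,1.])
H=np.array([490.5,-241.5,40]); Rr=np.hypot(124,33); a0=np.arctan2(33,124); q=quat(down(yaw)); B=H-45*Y-40*Z
def knob(t): return H-Y*Rr*np.cos(a0+t)+Z*Rr*np.sin(a0+t)
def tcp(t): return knob(t)-18.7*Z
def st(tag,t=None):
    o=robot.observe(); p=o["ee_pos"]+18.7*Z-H; print(tag,round(o["time_s"],2),"box-frame rel hinge",np.round([p@X,p@Y,p[2]],1),"theta",round(np.pi-np.arctan2(p[2],p@Y)-a0,3),"r",round(np.hypot(p@Y,p[2]),1),"F",np.round([o["ft_force"]@X,o["ft_force"]@Y,o["ft_force"][2]],1),"w",round(o["grip_width"],1)); return o
E
python3 - <<'E'
from g import *
robot.reach(tcp(0)+110*Z,q); robot.sleep(.2); st("above")
print(robot.move_straight(tcp(0),speed=130,until_force=8)); st("at")
robot.grip(18); st("gripped"); robot.sleep(.2); o=st("g2")
cv2.imwrite("pics/w_knob.png",robot.grab_frame("wrist"))
print(o["joint_positions"].round(2))
ok=[robot.ik(tcp(t),q) is not None for t in np.linspace(0,1.9,8)]; print(ok)
E
```

```text
above 26.06 box-frame rel hinge [   0.6 -123.5  143.1] theta 0.599 r 189.0 F [ 0.   0.  -0.4] w 87.6
False
at 27.06 box-frame rel hinge [   0.6 -124.3   33.9] theta 0.006 r 128.8 F [-0.5 -0.6  1.1] w 88.1
gripped 28.08 box-frame rel hinge [   0.2 -124.    33. ] theta 0.0 r 128.3 F [ 0.3  0.5 -0.7] w 21.8
g2 28.28 box-frame rel hinge [ 1.00e-01 -1.24e+02  3.30e+01] theta 0.0 r 128.3 F [ 1.   0.3 -0.5] w 21.9
[ 1.08  0.77 -0.83  1.68  0.65  1.    0.29]
[True, True, True, True, True, True, True, True]
```

View pics/w_knob.png

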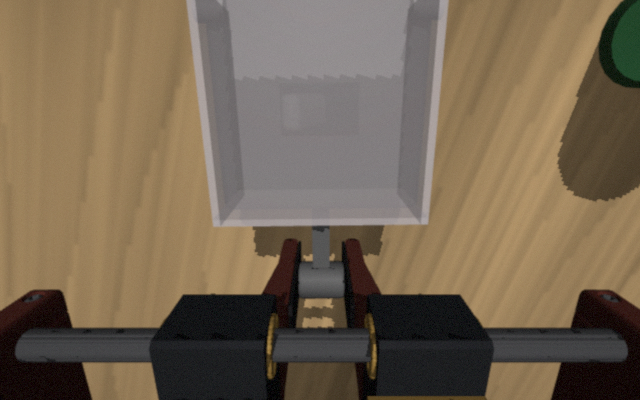

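Run:
```python
from g import *
for t in np.linspace(0,1.82,15)[1:]:
    if robot.move_straight(tcp(t),speed=90,until_force=25): st("FORCE"); break
    st(f"{t:.2f}")
```

```text
0.13 28.67 box-frame rel hinge [ 1.000e-01 -1.181e+02  4.900e+01] theta 0.133 r 127.9 F [0.8 2.  0.4] w 21.8
0.26 29.0 box-frame rel hinge [   0.  -110.7   63.6] theta 0.262 r 127.7 F [ 0.5  4.  -1.1] w 21.5
0.39 29.33 box-frame rel hinge [-1.000e-01 -1.017e+02  7.760e+01] theta 0.392 r 127.9 F [ 1.   3.  -2.7] w 21.5
0.52 29.67 box-frame rel hinge [ -0.2 -90.9  90.2] theta 0.522 r 128.1 F [ 0.5  5.2 -3.1] w 21.8
0.65 30.0 box-frame rel hinge [ -0.3 -78.4 101.6] theta 0.653 r 128.4 F [-0.8  3.6 -3.1] w 21.9
0.78 30.33 box-frame rel hinge [ -0.4 -64.7 111.1] theta 0.783 r 128.5 F [-3.3  1.9 -3. ] w 21.6
0.91 30.67 box-frame rel hinge [ -0.6 -49.5 118.7] theta 0.916 r 128.6 F [-6.1 -0.3 -1.1] w 21.9
1.04 31.0 box-frame rel hinge [ -0.7 -33.6 124.2] theta 1.046 r 128.6 F [-6.5 -0.4  0.9] w 22.0
1.17 31.33 box-frame rel hinge [ -0.9 -17.3 127.6] theta 1.176 r 128.7 F [-6.3  0.1  2. ] w 21.4
1.30 31.67 box-frame rel hinge [ -1.   -0.7 128.8] theta 1.305 r 128.8 F [-7.2 -0.5  2.1] w 21.6
1.43 32.0 box-frame rel hinge [ -1.2  16.  127.9] theta 1.435 r 128.9 F [-8.3  0.   4. ] w 21.2
1.56 32.33 box-frame rel hinge [ -1.4  32.7 124.9] theta 1.566 r 129.1 F [-9.6  1.2  4.5] w 21.9
1.69 32.67 box-frame rel hinge [ -1.6  48.8 119.6] theta 1.698 r 129.1 F [-9.7  1.2  5.6] w 21.7
1.82 33.0 box-frame rel hinge [ -1.7  64.1 112.2] theta 1.83 r 129.2 F [-9.5  2.   5.1] w 21.8
```

Run:
```python
from g import *
robot.grip(45); p=robot.observe()["ee_pos"]; robot.move_straight(p+65*Z,speed=150); robot.grip(0)
s=B-48*X-5*Y
robot.move_straight(s+200*Z,speed=200); o,im=snap("wrist"); cv2.imwrite("pics/w_tog0.png",im); st("above")
print(robot.move_straight(s+80*Z,speed=150,until_force=10),robot.move_straight(s+55*Z,speed=80,until_force=8)); st("down")
print(robot.move_straight(B+2*X-5*Y+55*Z,speed=35,until_force=7)); o=st("pushed"); print("finger centre box x",(o["ee_pos"]-B)@X)
```

```text
above 35.78 box-frame rel hinge [-47.1 -48.4 178.9] theta 1.046 r 185.3 F [ 0.4  1.  -0.1] w 0.4
False False
down 37.19 box-frame rel hinge [-48.2 -49.7  33.2] theta 0.329 r 59.7 F [-0.2  0.8  0.2] w 0.5
True
pushed 38.3 box-frame rel hinge [ -6.4 -49.8  33.2] theta 0.327 r 59.8 F [-0.9 -0.6  2.4] w 0.9
finger centre box x -6.4337055606444515
```

Run:
```python
from g import *
p=robot.observe()["ee_pos"]
print(robot.move_straight(p+6*X,speed=25,until_force=12)); o=st("more"); print((o["ee_pos"]-B)@X)
s=B-40*X-5*Y; robot.move_straight(s+55*Z,speed=120); robot.move_straight(s+200*Z,speed=200)
robot.sleep(.1); o,im=snap("wrist"); st("up"); K,T=cam("wrist",o); t=im.copy()
for sg,col in((-1,(0,0,255)),(1,(0,255,0))):
    u=proj(K,T,B+sg*34*np.sin(.45)*X+(40+34*np.cos(.45))*Z)[0]; cv2.circle(t,(int(u[0]+.5),int(u[1]+.5)),2,col,-1); print(u)
cv2.imwrite("pics/tog1.png",t)
```

```text
True
more 38.52 box-frame rel hinge [ -6.7 -49.8  32.7] theta 0.321 r 59.6 F [-1.6  0.1  2.9] w 0.2
-6.67311409979391
up 39.98 box-frame rel hinge [-40.5 -49.6 177.4] theta 1.038 r 184.1 F [0.  0.1 0.2] w 0.3
[351.14484708 188.69870579]
[383.92059417 188.7518765 ]
```

View pics/tog1.png

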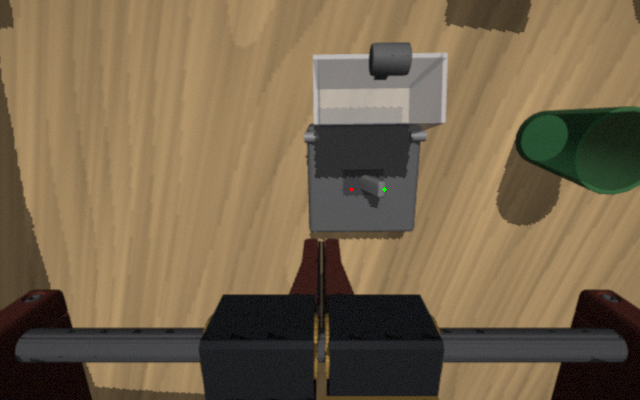

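```bash
cat >> g.py <<'E'
def tc2(t):
    k=tcp(t); y=(k-H)@Y; return k-2.5*(y+124)/188*X
E
python3 - <<'E'
from g import *
robot.grip(60); robot.move_straight(tc2(1.83)+65*Z,speed=200); robot.sleep(.1); st("above")
print(robot.move_straight(tc2(1.83),speed=100,until_force=8)); robot.grip(18); robot.sleep(.1); o=st("grip")
if 20<o["grip_width"]<24:
    ts=np.r_[np.linspace(1.83,0.15,13)[1:],0.08,0.03]
    for t in ts:
        if robot.move_straight(tc2(t),speed=80 if t>.2 else 25,until_force=25): st("FORCE");break
        st(f"{t:.2f}")
E
```

```text
above 41.85 box-frame rel hinge [ -3.1  62.1 176.2] theta 1.65 r 186.8 F [-0.1  0.2 -0. ] w 60.2
False
grip 43.43 box-frame rel hinge [ -2.2  63.6 111.5] theta 1.829 r 128.4 F [ 2.1 -0.2 -0.8] w 21.8
1.69 43.81 box-frame rel hinge [ -2.   46.7 119.3] theta 1.684 r 128.1 F [ 3.5 -1.1 -5. ] w 21.7
1.55 44.18 box-frame rel hinge [ -1.9  30.3 124.5] theta 1.55 r 128.1 F [ 4.9 -1.8 -9. ] w 21.8
1.41 44.56 box-frame rel hinge [ -1.7  13.2 127.4] theta 1.414 r 128.1 F [ 5.2 -0.2 -6.8] w 21.7
1.27 44.93 box-frame rel hinge [ -1.5  -5.  128.1] theta 1.272 r 128.2 F [ 4.9  1.  -6.7] w 21.8
1.13 45.31 box-frame rel hinge [ -1.2 -23.2 126.2] theta 1.129 r 128.3 F [ 4.8  1.5 -5.2] w 21.8
0.99 45.68 box-frame rel hinge [ -1.  -41.3 121.7] theta 0.983 r 128.5 F [ 3.4  1.2 -3.1] w 21.6
0.85 46.06 box-frame rel hinge [ -0.8 -58.5 114.7] theta 0.839 r 128.7 F [ 3.9 -0.1 -0.8] w 21.9
0.71 46.43 box-frame rel hinge [ -0.6 -74.  105.5] theta 0.699 r 128.9 F [ 3.1 -1.3  0.9] w 22.0
0.57 46.81 box-frame rel hinge [ -0.4 -87.7  94.5] theta 0.563 r 128.9 F [ 2.9 -2.2  1.6] w 21.6
0.43 47.18 box-frame rel hinge [ -0.3 -99.8  81.5] theta 0.425 r 128.8 F [ 3.4 -4.1  2.1] w 21.7
0.29 47.56 box-frame rel hinge [  -0.2 -110.1   66.6] theta 0.284 r 128.7 F [ 3.4 -4.1  2.1] w 21.7
0.15 48.42 box-frame rel hinge [-1.000e-01 -1.176e+02  5.100e+01] theta 0.149 r 128.2 F [ 3.2 -4.   2.1] w 21.8
0.08 48.93 box-frame rel hinge [-1.000e-01 -1.208e+02  4.250e+01] theta 0.078 r 128.1 F [ 2.5 -3.3  0.6] w 22.0
0.03 49.34 box-frame rel hinge [-1.000e-01 -1.228e+02  3.640e+01] theta 0.028 r 128.1 F [ 2.8 -2.6  0.9] w 21.5
```

Last few millimetres slowly until the shut stop resists, then release and look.

Run:
```python
from g import *
print(robot.move_straight(tc2(0)-5*Z,speed=12,until_force=6)); st("shut"); robot.sleep(.2); o=st("shut2")
robot.grip(60); st("released"); p=robot.observe()["ee_pos"]
robot.move_straight(p+130*Z,speed=150); robot.move_straight(p+np.array([0,0,200])+60*Y,speed=200); robot.sleep(.1)
o,im=snap("wrist"); K,T=cam("wrist",o); t=im.copy(); c=B
for s1 in(-1,1):
    for s2 in(-1,1):
        u=proj(K,T,c+s1*45*X+s2*45*Y+87*Z)[0]; cv2.circle(t,(int(u[0]+.5),int(u[1]+.5)),1,(0,255,0),-1)
u=proj(K,T,knob(0)+2*Z)[0]; cv2.circle(t,(int(u[0]+.5),int(u[1]+.5)),2,(0,255,0),-1)
sc=robot.grab_frame("scene"); st("end")
a=cv2.resize(t[30:330,180:480],(400,400)); b=cv2.resize(sc[90:340,200:450],(400,400))
cv2.imwrite("pics/final.png",np.hstack([a,b]))
```

```text
True
shut 49.76 box-frame rel hinge [   0.  -123.5   33.9] theta 0.008 r 128.1 F [-0.9  0.4  5.5] w 21.9
shut2 49.96 box-frame rel hinge [   0.  -123.5   33.9] theta 0.008 r 128.1 F [-1. -0.  6.] w 21.7
released 50.72 box-frame rel hinge [   1.  -123.8   33.9] theta 0.007 r 128.4 F [-0.2  0.6 -0.1] w 60.1
end 52.54 box-frame rel hinge [ 2.000e-01 -6.450e+01  2.325e+02] theta 1.04 r 241.3 F [-0.5 -0.  -0.6] w 59.8
```

View pics/final.png

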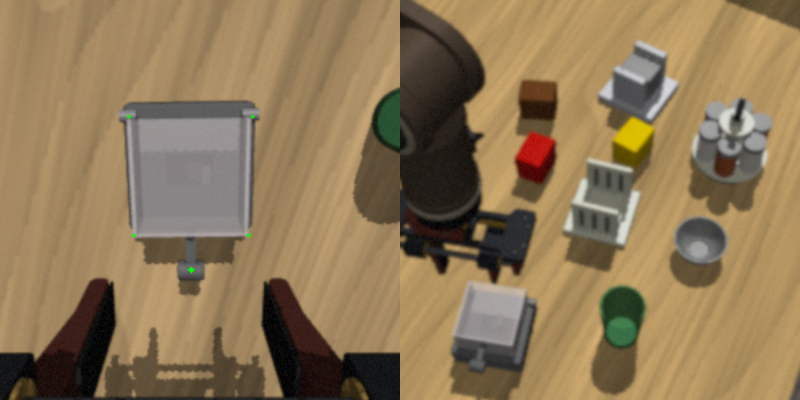

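Run:
```python
from g import *
robot.grip(0); k=knob(0)
robot.move_straight(k+25*Z,speed=200); robot.move_straight(k+14*Z,speed=60); robot.sleep(.1)
print(robot.move_straight(k+3*Z,speed=10,until_force=3)); o=st("c1"); print(o["ee_pos"][2])
print(robot.move_straight(o["ee_pos"]-6*Z,speed=10,until_force=5)); o=st("c2"); print(o["ee_pos"][2])
robot.move_straight(o["ee_pos"]+120*Z,speed=150); o=st("up")
robot.sleep(.2); robot.job_done()
```

```text
True
c1 55.58 box-frame rel hinge [ 1.000e-01 -1.241e+02  6.080e+01] theta 0.195 r 138.2 F [-1.1  0.6  5. ] w 0.7
82.07678589231604
True
c2 55.83 box-frame rel hinge [ 1.000e-01 -1.241e+02  6.070e+01] theta 0.195 r 138.2 F [-1.5 -0.   6.1] w 0.3
81.99921831272157
up 56.79 box-frame rel hinge [  -0.5 -123.9  179.6] theta 0.707 r 218.2 F [-0.   0.9  0.4] w 0.7
the job is handed in; nothing more can be done
```

The whole job is done and handed in, at about 57 s of the 72 s allowed.

- **Tiffin:** I lifted it out of the drainer by its width and set it on a clear bit of ledge. I then took it again by its short ends and stood it in the steriliser. The close picture showed it upright and centred to within a few millimetres. It touched down at the height expected for the steriliser floor.
- **Toggle:** I pushed it until it met its stop, and it gave no more when pressed again. The picture showed its tip at the expected "on" position.
- **Guard:** I opened it to about 1.83 rad and lowered it again, the last 3 mm or so at about 12 mm/s. When I let go, the finger position gave about 0.008 rad, roughly 1 mm at the knob. I then pressed lightly on the knob with closed fingers. Its top was at 82.0 mm, exactly the shut height, and it did not move under about 6 N.
- **Other objects:** in the last picture the tumbler, bowl, carousel and look-alikes looked as they were at the start, though I compared them only by eye.

No check failed. One disagreement: sideways force at the knob reached about 10 N while the guard was opening, probably because I had the hinge direction slightly wrong. I corrected for it before lowering the guard.

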